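# Fill the late-arrivals key caddy

### The job

Get the key caddy ready for tonight's late arrivals: lay the red, the blue and the white room key flat in the caddy, each inside the bay lined in its own colour and lying lengthwise along it, either end first. The green-handled cellar key and the red-handled bottle opener do not belong: leave them and the copper pot where they are.

Things in the scene. Friction and masses are not known exactly. Their poses are not given: they have to be found in the camera images.
- bay_red: Red felt, 2 mm thick, lining one bay of a dark wooden caddy fixed to the desk. Origin: bay centre, underside of felt, 4 mm above the desk; x along the bay, y across, z up. Bay 116 (x) by 60 mm (y) inside; walls 14 mm above the desk. Three bays side by side, 82 mm centre to centre, ribs 22 mm, rim 10 mm wide; which colour is in which bay changes.
- bay_blue: Blue felt, 2 mm thick, lining one bay of a dark wooden caddy fixed to the desk. Origin: bay centre, underside of felt, 4 mm above the desk; x along the bay, y across, z up. Bay 116 (x) by 60 mm (y) inside; walls 14 mm above the desk. Three bays side by side, 82 mm centre to centre, ribs 22 mm, rim 10 mm wide; which colour is in which bay changes.
- bay_white: White felt, 2 mm thick, lining one bay of a dark wooden caddy fixed to the desk. Origin: bay centre, underside of felt, 4 mm above the desk; x along the bay, y across, z up. Bay 116 (x) by 60 mm (y) inside; walls 14 mm above the desk. Three bays side by side, 82 mm centre to centre, ribs 22 mm, rim 10 mm wide; which colour is in which bay changes.
- key_red: Room key lying flat, 90 mm long, 90 g: red wooden handle (50 long, 30 wide, 26 mm high), brass shaft and toothed bit 40 mm long out of one end, 10 mm up; bit reaches 17 mm to +y. Origin: middle of the 90 mm, on the centre line, at the underside; +x to the bit, z up. Handle from x = -45 to +5 mm: grasp it at x = -20 mm across y.
- key_blue: Room key lying flat, 90 mm long, 90 g: blue wooden handle (50 long, 30 wide, 26 mm high), brass shaft and toothed bit 40 mm long out of one end, 10 mm up; bit reaches 17 mm to +y. Origin: middle of the 90 mm, on the centre line, at the underside; +x to the bit, z up. Handle from x = -45 to +5 mm: grasp it at x = -20 mm across y.
- key_white: Room key lying flat, 90 mm long, 90 g: white wooden handle (50 long, 30 wide, 26 mm high), brass shaft and toothed bit 40 mm long out of one end, 10 mm up; bit reaches 17 mm to +y. Origin: middle of the 90 mm, on the centre line, at the underside; +x to the bit, z up. Handle from x = -45 to +5 mm: grasp it at x = -20 mm across y.
- key_green: The cellar key, same in every size as the room keys but with a green handle; it has no bay. Origin and axes as for the room keys.
- opener: A bottle opener, not a key: the same red wooden handle (50 x 30 x 26 mm) as the red key, but with a steel loop 40 mm wide and 40 mm long instead of the brass shaft and bit. Origin and axes as for the keys (+x points to the loop).
- pot: Small open copper pot standing on the desk among the keys, 68 mm across at the rim, 55 mm high, 0.3 kg. Origin: centre of its underside, z up.
- caddy: Dark wooden caddy tray fixed to the desk, 136 (x) by 244 mm (y), rim and ribs 14 mm high, holding the three lined bays along its y axis at y = -82, 0 and +82 mm. Origin: centre of its underside on the desk; x along the bays, z up. A tall green bottle (250 mm) stands on the desk well beyond keys and caddy, at the far side.
Mind the look-alikes: they are no part of the job. Several things have the shape of the key_blue; the one meant has the colours described above. Of the things that look like the bay_red, take the one that is farthest to the robot's right at the start.

How it is judged:
By the outcome, as a careful person would: the job done as asked, in the order asked, and still so for the second after the job is handed in, with the robot touching nothing.
It also fails if it takes over 80 s, if anything falls off the work surface, if the arm or the gripper's body presses on something with over 40 N, if the wrist force passes 120 N, or if a joint passes its speed limit or range.

### The arm

A 7-joint arm with a two-finger parallel gripper is mounted at the origin on the work surface. World frame = base frame: x ahead of the robot, y to its left, z up, the work surface at z = 0. Lengths are in m, angles in rad, forces in N, time in s.
With the tool pointing down it reaches from about 0.425 to 0.875 m from the base axis. Payload 4.7 kg.
Tool frame: the origin (TCP) lies midway between the tips of the shut fingers; the grasp point (between the pads) lies 19 mm behind it; z points along the fingers, y is the direction in which the jaws open and shut (so a half turn about z gives the same grasp; the last joint's range is limited). The gripper opens to 87 mm and grips with 3 to 60 N. Pads are 19 mm wide; open, the fingers measure 117 mm over their backs; the gripper's body (75 mm by 190 mm) begins 51 mm behind the grasp point.
Start: joints at [1.266, 0.321, -0.07, 1.45, 0.023, 1.371, -0.057], TCP at [0.204, -0.617, 0.223] pointing down, gripper open.
Joint ranges: [-2.86, 2.86], [-0.3, 2.09], [-1.38, 1.24], [0.06, 2.45], [-1.56, 4.7], [0.09, 2.05], [-2.69, 2.69]. Speed limits (rad/s): [2.57, 2.57, 3.14, 3.14, 3.14, 3.14, 3.14].

### API

Orientations are given as a rotation vector (axis times angle).
In Python, from bench import * gives the robot as it stands. The module is installed in compiled form; this text tells all that it offers.
- The arm moves only by the tool play_rows, never from a script. Its argument "series" is one flat list of numbers, 7 for each row, row after row: the opening in per cent of the stroke, from 0 (shut) to 100 (fully open), then the shift along the tool's x, y, z in m, then the turn, a rotation vector about the tool's x, y, z in degrees. In form: [fingers, tx, ty, tz, rx, ry, rz, fingers, tx, ty, tz, rx, ry, rz, ...]. A call has 1 to 10 rows; each row is the pose to reach, as a shift and turn from the pose commanded when the call began, along the tool's axes at that moment; what a row does not reach only later rows make up. A row lasts 1/12 s, in which the tool goes at most 41.7 mm and 7.16 degrees, less where a joint would pass 70% of its speed; a pose out of reach is approached as far as the arm can. A call with a gripper value outside its range is refused whole. The fingers move at their own pace and stop on an object; "force" is the grip in N (left out, the last holds). Time passes only in rows, so rows that repeat a pose let the fingers close. It gives the time, the measured TCP pose, the force and the opening at its end, in the units of the state.
- get_state(): the state, without advancing time (a new reading comes with each control period).
- get_image(name): name is "scene" or "top"; returns a dict with "frame" (420x560x3 uint8, red, green, blue), "fx", "fy", "cx", "cy" (pixels), "D" ([k1, k2, p1, p2, k3] as OpenCV has them; the pictures are not rectified), "R" (3x3) and "t" (3): a world point X has camera coordinates R X + t. Camera axes: x right, y down, z forward; pixel columns grow to the right and rows downward; lengths in m; the calibration is good to about 2 mm. A picture is of the moment at which its call begins. There is no depth.
- close_job(): hands the job in, once; it reports no verdict.
The state is a dict: "time": time; "joint_positions": joint angles; "qd": joint speeds; "joint_torque": joint torques, N m; "position": TCP position; "tool_rot": TCP orientation; "ft_force": force on the tool from outside, world axes, zero at the start; "torque": the same for the moment, N m; "grip_width": opening from 0.0 (shut) to 1.0 (fully open).
Only numpy, scipy, OpenCV 4.12 (cv2) and the standard library are available. Lean on these libraries where they do the work, as an engineer would, in place of code of your own. Each camera call takes 0.05 s, during which the arm holds its last target.

## Working session

There is one attempt and no reset: what is moved stays moved. The work goes in short steps, Python scripts to look and compute and a tool call to move; the robot and the scene stay as the last step left them, time stands still between calls to the robot, and variables do not carry over. Pictures are saved under pics/ and viewed, and the job is handed in when it is done.

Besides the shell and the picture viewer there is one more tool, called as name(argument=value, ...) on one line, values as JSON. play_rows: Moves the arm, as the interface text tells. Its arguments: {"type":"object","properties":{"series":{"type":"array"},"force":{"type":"number"}},"required":["series"]}

```bash
ls; mkdir -p pics
python3 - <<'E'
from bench import *
import cv2,pickle
s=get_state();print(s)
for n in("scene","top"):
    d=get_image(n);cv2.imwrite(f"pics/{n}0.png",d["frame"][:,:,::-1]);pickle.dump(d,open(f"{n}0.pkl","wb"))
    print({k:v for k,v in d.items() if k!="frame"})
E
```

```text
pics
{'time': 0.0, 'joint_positions': array([ 1.26606506,  0.32181885, -0.07009574,  1.45164607,  0.02258447,
        1.37079907, -0.05692539]), 'qd': array([ 5.73017794e-04,  4.95223638e-04,  1.61075354e-03,  7.24109095e-04,
        9.86103980e-04, -3.35823132e-06, -7.31844507e-04]), 'joint_torque': array([-8.85932459e-04, -4.91290784e+01, -4.04230328e-01, -3.12524736e+01,
       -6.38586120e-02,  4.39903478e-02,  1.80799534e-04]), 'position': array([ 0.20354157, -0.61673825,  0.22147881]), 'tool_rot': array([-3.09993201e+00, -4.98425767e-01,  5.90924311e-04]), 'ft_force': array([-0.65447557, -0.42936353,  0.028019  ]), 'torque': array([-0.0202758 ,  0.00798503, -0.00301469]), 'grip_width': 0.9980029384619177}
{'fx': 484.5266396326169, 'fy': 484.5266396326169, 'cx': 282.0394429244791, 'cy': 215.04131576677423, 'D': array([-0.12188349,  0.        ,  0.        ,  0.        ,  0.        ]), 'R': array([[ 0.65200018,  0.7580371 ,  0.01659886],
       [ 0.61468373, -0.51562915, -0.59690074],
       [-0.44391405,  0.39938243, -0.80214337]]), 't': array([-0.39605997, -0.31859619,  1.15490988])}
{'fx': 496.6674766046144, 'fy': 496.6674766046144, 'cx': 288.2369839002696, 'cy': 192.70352850581563, 'D': array([-0.16549775,  0.        ,  0.        ,  0.        ,  0.        ]), 'R': array([[ 0.02131919, -0.99947254, -0.02449752],
       [-0.99472632, -0.01874639, -0.10083706],
       [ 0.10032464,  0.02651809, -0.99460131]]), 't': array([0.03555714, 0.5508186 , 1.2119908 ])}
```

View pics/scene0.png

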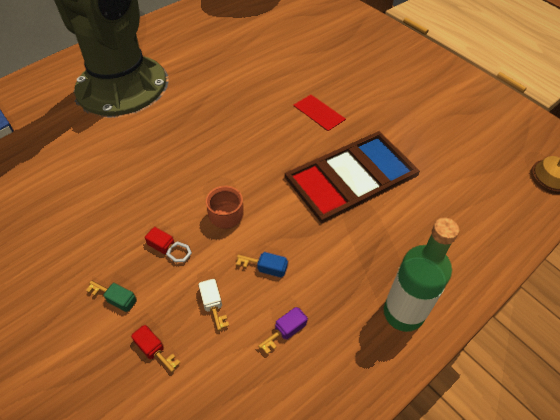

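View pics/top0.png

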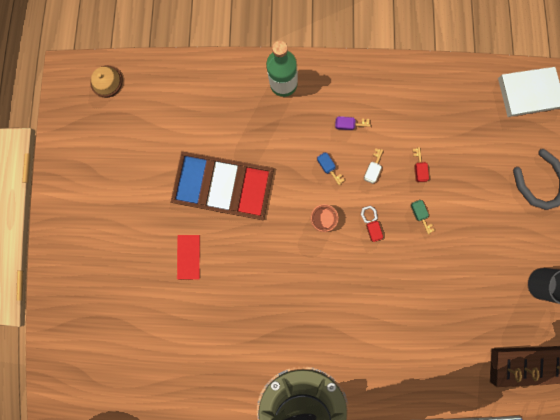

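The top view shows red, blue and white keys at about (422,165), (330,167) and (374,167). The caddy is at (223,185), with bays blue, white and red from left to right. The loose red cloth at (188,257) is a decoy. Next I'll measure poses by fitting silhouettes.

```bash
cat > h.py <<'E'
import numpy as np,cv2,pickle
from scipy.optimize import minimize
def proj(d,X):
    rv,_=cv2.Rodrigues(d["R"]);K=np.array([[d["fx"],0,d["cx"]],[0,d["fy"],d["cy"]],[0,0,1.]])
    return cv2.projectPoints(np.asarray(X,float).reshape(-1,3),rv,np.asarray(d["t"],float),K,d["D"])[0][:,0]
def unproj(d,uv,z):
    K=np.array([[d["fx"],0,d["cx"]],[0,d["fy"],d["cy"]],[0,0,1.]])
    p=cv2.undistortPoints(np.asarray(uv,float).reshape(-1,1,2),K,d["D"])[:,0]
    r=np.c_[p,np.ones(len(p))]@d["R"]; c=-d["R"].T@d["t"]
    return c+r*((z-c[2])/r[:,2])[:,None]
def hsv(d): return cv2.cvtColor(d["frame"],cv2.COLOR_RGB2HSV)
def mask(d,col):
    h,s,v=[a.astype(int) for a in cv2.split(hsv(d))]
    if col=="red": return ((h<4)|(h>175))&(s>195)&(v>70)
    if col=="blue": return (h>100)&(h<125)&(s>120)&(v>40)
    if col=="white": return (s<70)&(v>120)
    if col=="green": return (h>60)&(h<95)&(s>100)&(v>30)
    if col=="brass": return (h>14)&(h<30)&(s>120)&(v>140)
def comps(m,lo=40):
    n,l,st,c=cv2.connectedComponentsWithStats(m.astype(np.uint8))
    return [(c[i],st[i,4],l==i) for i in range(1,n) if st[i,4]>=lo]
def T(p,X): 
    c,s=np.cos(p[2]),np.sin(p[2]);X=np.asarray(X,float)
    return np.c_[p[0]+c*X[:,0]-s*X[:,1],p[1]+s*X[:,0]+c*X[:,1],X[:,2]]
def box(x0,x1,y0,y1,z0,z1): return [[x,y,z] for x in(x0,x1) for y in(y0,y1) for z in(z0,z1)]
def sil(d,X,S=4):
    p=proj(d,X);hl=cv2.convexHull(((p+.5)*S*16-8).astype(np.int32))
    im=np.zeros((420*S,560*S),np.uint8);cv2.fillConvexPoly(im,hl,255,shift=4)
    return cv2.resize(im,(560,420),interpolation=cv2.INTER_AREA)/255.
def fit(pairs,X,p0):
    def f(p): return sum(np.abs(sil(d,T(p,X))-m).sum()/max(m.sum(),1) for d,m in pairs)
    best=min((minimize(f,p0,method="Nelder-Mead",options=dict(initial_simplex=np.array(p0)+np.array([[0,0,0],[k*.006,0,0],[0,k*.006,0],[0,0,k*.2]]),maxiter=120)) for k in(1,-1)),key=lambda r:r.fun)
    return best.x,best.fun
E
python3 - <<'E'
from h import *
t,s=[pickle.load(open(f"{n}0.pkl","rb")) for n in("top","scene")]
for n,d in(("top",t),("scene",s)):
  for c in("red","blue","white","green","brass"):
    for ce,a,_ in comps(mask(d,c),25): print(n,c,ce.round(1),a,unproj(d,[ce],.013)[0].round(3))
for n,d,r in(("top",t,(110,100,460,260)),("scene",s,(70,60,430,390))):
    im=d["frame"][r[1]:r[3],r[0]:r[2],::-1];k=780/im.shape[1];k=min(k,590/im.shape[0]);cv2.imwrite(f"pics/z_{n}.png",cv2.resize(im,None,fx=k,fy=k,interpolation=cv2.INTER_CUBIC))
E
```

```text
top blue [325.8 162.5] 198 [ 0.63  -0.047  0.013]
top blue [190.7 179.4] 943 [0.581 0.298 0.013]
top white [530.2  90.5] 2362 [ 0.84  -0.598  0.013]
top white [282.8  84.8] 281 [0.834 0.067 0.013]
top white [221.8 185.3] 1043 [0.567 0.217 0.013]
top white [372.4 172.2] 242 [ 0.608 -0.166  0.013]
top white [368.6 213.5] 116 [ 0.503 -0.157  0.013]
top white [274.9 385.5] 81 [0.067 0.07  0.013]
top white [330.7 386.2] 50 [ 0.069 -0.069  0.013]
top white [507.1 418.7] 49 [-0.024 -0.531  0.013]
top green [279.2  67.9] 263 [0.88  0.078 0.013]
top brass [341.8  13.8] 44 [ 1.037 -0.087  0.013]
top brass [296.8  13.1] 27 [1.037 0.034 0.013]
top brass [395.3  17.1] 35 [ 1.032 -0.231  0.013]
top brass [163.2  17.5] 25 [1.026 0.399 0.013]
top brass [333.1  27.1] 39 [ 0.998 -0.063  0.013]
top brass [419.2  36.3] 32 [ 0.979 -0.294  0.013]
top brass [161.5  37.5] 35 [0.968 0.399 0.013]
top brass [101.8  78.4] 438 [0.853 0.559 0.013]
top brass [364.  122.8] 83 [ 0.736 -0.144  0.013]
top brass [417.4 153. ] 76 [ 0.66  -0.282  0.013]
top brass [377.7 154.2] 82 [ 0.655 -0.179  0.013]
top brass [ 25.  1
[... 961 characters left out ...]
65.6] 283 [0.836 0.571 0.013]
scene brass [446.8 227.2] 183 [0.784 0.257 0.013]
scene brass [555.  256.8] 174 [0.963 0.364 0.013]
scene brass [244.5 259.7] 144 [ 0.595 -0.076  0.013]
scene brass [548.6 279.6] 411 [0.98  0.311 0.013]
scene brass [ 94.8 287.1] 135 [ 0.473 -0.308  0.013]
scene brass [543.2 299.1] 225 [0.995 0.268 0.013]
scene brass [532.7 325.3] 2033 [1.009 0.211 0.013]
scene brass [219.7 319.7] 168 [ 0.658 -0.178  0.013]
scene brass [510.6 365.1] 2996 [1.023 0.123 0.013]
scene brass [268.3 342.9] 184 [ 0.74  -0.143  0.013]
scene brass [480.5 393.9] 2933 [1.017 0.048 0.013]
scene brass [168.5 360.7] 187 [ 0.663 -0.281  0.013]
scene brass [441.3 412. ] 429 [ 0.993 -0.019  0.013]
```

View pics/z_top.png

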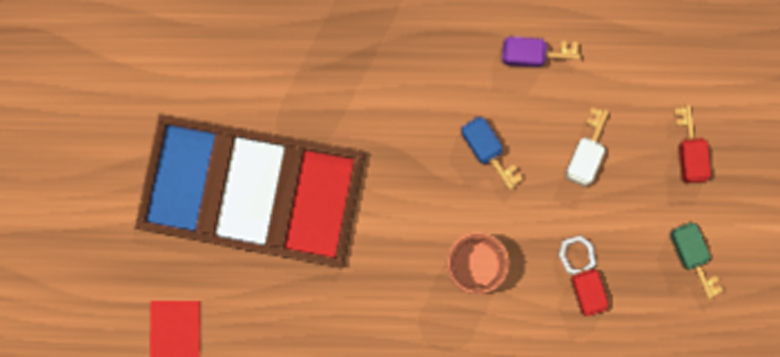

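The zoom shows each bit clearly, and the red key's bit points up (+x). Next, the pose fits.

```bash
cat > m.py <<'E'
from h import *
def red2(d):
    h,s,v=[a.astype(int) for a in cv2.split(hsv(d))]
    return ((h<4)|(h>174))&(s>150)&(v>60)
def mk(d,c): return red2(d) if c=="red" else mask(d,c)
HB=box(-.045,.005,-.015,.015,0,.026)
def near(d,c,xy,z=.013,r=18,lo=40):
    u=proj(d,[[*xy,z]])[0]
    cs=[q for q in comps(mk(d,c),lo) if np.hypot(*(q[0]-u))<r]
    return max(cs,key=lambda q:q[1])[2].astype(float) if cs else None
E
python3 - <<'E'
from m import *
t,s=[pickle.load(open(f"{n}0.pkl","rb")) for n in("top","scene")]
print([ (q[0].round(0),q[1]) for q in comps(mk(t,"red"))], hsv(t)[165,422],hsv(t)[190,255])
hx=dict(red=(.614,-.29),blue=(.632,-.046),white=(.608,-.164))
bx=dict(red=(.66,-.281),blue=(.593,-.077),white=(.656,-.178))
for c in hx:
    yaw=np.arctan2(bx[c][1]-hx[c][1],bx[c][0]-hx[c][0]);p0=[hx[c][0]+.02*np.cos(yaw),hx[c][1]+.02*np.sin(yaw),yaw]
    for pr in ([t],[s],[t,s]):
        ms=[(d,near(d,c,hx[c])) for d in pr]
        if any(m is None for _,m in ms): print(c,"none");continue
        x,f=fit(ms,HB,p0);g=T(x,[[-.02,0,0]])[0]
        print(c,x.round(4),np.degrees(x[2]).round(1),round(f/len(pr),3),"grasp",g[:2].round(4))
FB=box(-.058,.058,-.03,.03,.006,.0061)
for c,xy in dict(red=(.553,.135),white=(.57,.216),blue=(.584,.297)).items():
    for pr in([t],[s],[t,s]):
        ms=[(d,near(d,c,xy,lo=200)) for d in pr]
        if any(m is None for _,m in ms): print(c,"none");continue
        x,f=fit(ms,FB,[*xy,-.15]);print("bay",c,x.round(4),np.degrees(x[2]).round(1),round(f/len(pr),3))
E
```

```text
[(array([422., 172.]), np.int32(226)), (array([253., 191.]), np.int32(1029)), (array([375., 231.]), np.int32(225)), (array([188., 256.]), np.int32(957))] [  1 194 217] [  1 194 220]
red [ 0.6315 -0.2876  0.2411] 13.8 0.301 grasp [ 0.6121 -0.2924]
red [ 0.6321 -0.2896  0.0151] 0.9 0.289 grasp [ 0.6121 -0.2899]
red [ 0.6313 -0.2892  0.063 ] 3.6 0.308 grasp [ 0.6113 -0.2905]
blue [ 0.6154 -0.0582 -2.4867] -142.5 0.377 grasp [ 0.6313 -0.046 ]
blue [ 0.6189 -0.0595 -2.3466] -134.5 0.256 grasp [ 0.6329 -0.0452]
blue [ 0.6164 -0.0581 -2.468 ] -141.4 0.326 grasp [ 0.632  -0.0456]
white [ 0.6269 -0.1734 -0.3954] -22.7 0.144 grasp [ 0.6084 -0.1657]
white [ 0.6253 -0.1693 -0.4066] -23.3 0.329 grasp [ 0.6069 -0.1614]
white [ 0.6267 -0.1716 -0.4133] -23.7 0.294 grasp [ 0.6084 -0.1636]
bay red [ 0.555   0.1372 -0.1675] -9.6 0.047
bay red [ 0.5543  0.1409 -0.1684] -9.6 0.115
bay red [ 0.555   0.1384 -0.1581] -9.1 0.096
bay white [ 0.5686  0.2177 -0.1675] -9.6 0.039
bay white [ 0.5683  0.2222 -0.1325] -7.6 0.151
bay white [ 0.5683  0.2184 -0.1608] -9.2 0.104
bay blue [ 0.5825  0.3002 -0.1724] -9.9 0.096
bay blue [ 0.5821  0.3051 -0.1828] -10.5 0.201
bay blue [ 0.5828  0.3    -0.1701] -9.7 0.152
```

Run:
```python
from m import *
t,s=[pickle.load(open(f"{n}0.pkl","rb")) for n in("top","scene")]
P=dict(red=(.6313,-.2892,.12),blue=(.6164,-.0581,-2.53),white=(.6267,-.172,-.405))
k=5;rows=[]
for d in(t,s):
    r=[]
    for c,p in P.items():
        u=proj(d,[[p[0],p[1],.013]])[0].astype(int)
        cr=d["frame"][u[1]-26:u[1]+26,u[0]-26:u[0]+26,::-1];im=cv2.resize(cr,None,fx=k,fy=k,interpolation=cv2.INTER_NEAREST)
        m=cv2.resize(mk(d,c)[u[1]-26:u[1]+26,u[0]-26:u[0]+26].astype(np.uint8),None,fx=k,fy=k,interpolation=cv2.INTER_NEAREST)
        cs,_=cv2.findContours(m,cv2.RETR_EXTERNAL,cv2.CHAIN_APPROX_NONE);cv2.drawContours(im,cs,-1,(255,255,0),1)
        for z in(0,.026):
            q=proj(d,T(p,[[-.045,-.015,z],[.005,-.015,z],[.005,.015,z],[-.045,.015,z]]))
            cv2.polylines(im,[((q-u+26.5)*k).astype(np.int32)],True,(0,255,0),1)
        q=proj(d,T(p,[[.005,0,.01],[.045,0,.01],[.045,.017,.01]]))
        cv2.polylines(im,[((q-u+26.5)*k).astype(np.int32)],False,(255,0,255),1)
        r.append(im)
    rows.append(np.hstack(r))
cv2.imwrite("pics/ov.png",np.vstack(rows))
```

```text
(no output)
```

View pics/ov.png

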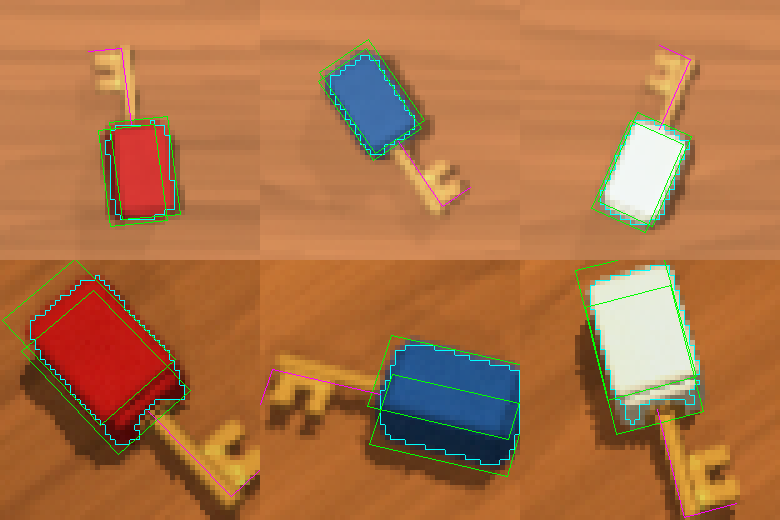

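```bash
cat > plan.py <<'E'
import sys,numpy as np
from bench import *
from scipy.spatial.transform import Rotation as R
# plan.py x y z yaw_deg : tool x axis at yaw, tool z down
def plan(x,y,z,yaw):
    s=get_state();R0=R.from_rotvec(s["tool_rot"]);a=np.radians(yaw)
    Rt=R.from_matrix(np.array([[np.cos(a),np.sin(a),0],[np.sin(a),-np.cos(a),0],[0,0,-1]]))
    d=R0.inv().apply(np.array([x,y,z])-s["position"]);w=(R0.inv()*Rt).as_rotvec(degrees=True)
    tx=R0.apply([1,0,0]);print("t",round(s["time"],2),"pos",s["position"].round(4),"yaw",round(np.degrees(np.arctan2(tx[1],tx[0])),1),"F",s["ft_force"].round(1),"g",round(float(s["grip_width"]),3),"q7",s["joint_positions"][6].round(2))
    print("shift",d.round(4),"turn",w.round(1),"rows",max(np.linalg.norm(d)/.0417,np.linalg.norm(w)/7.16))
if __name__=="__main__": plan(*map(float,sys.argv[1:5]))
E
cat > fk.py <<'E'
from m import *
from bench import get_image
def kfit(d,c,p0):
    u=proj(d,[[*T(p0,[[-.02,0,.013]])[0,:2],.013]])[0]
    yy,xx=np.mgrid[:420,:560]
    h=near(d,c,T(p0,[[-.02,0,0]])[0,:2]); ub=proj(d,[[*T(p0,[[.025,.004,0]])[0,:2],.01]])[0]
    b=mask(d,"brass")&(np.hypot(xx-ub[0],yy-ub[1])<22)
    if h is None: return None
    m=np.clip(h+b,0,1)
    parts=[box(-.043,.004,-.0135,.0135,.001,.025),box(.005,.045,-.003,.003,.007,.013),box(.025,.044,0,.017,.008,.012)]
    def f(p): return np.abs(np.max([sil(d,T(p,X)) for X in parts],axis=0)-m).sum()/m.sum()
    r=min((minimize(f,p0,method="Nelder-Mead",options=dict(initial_simplex=np.array(p0)+np.array([[0,0,0],[k*.005,0,0],[0,k*.005,0],[0,0,k*.15]]),maxiter=90)) for k in(1,-1)),key=lambda r:r.fun)
    return r.x,r.fun
if __name__=="__main__":
  P=dict(red=(.6313,-.2892,.08),blue=(.6164,-.0581,-2.5),white=(.6267,-.172,-.405))
  for n in("top","scene"):
    d=pickle.load(open(n+"0.pkl","rb"))
    for c in P:
        x,f=kfit(d,c,P[c]);print(n,c,x.round(4),np.degrees(x[2]).round(1),round(f,3),"grasp",T(x,[[-.02,0,0]])[0,:2].round(4))
E
python3 fk.py; python3 plan.py .612 -.291 .10 3.5
```

```text
top red [ 0.6308 -0.2906  0.0869] 5.0 0.165 grasp [ 0.6109 -0.2923]
top blue [ 0.6142 -0.0569 -2.5704] -147.3 0.19 grasp [ 0.6311 -0.0461]
top white [ 0.6256 -0.1728 -0.3919] -22.5 0.143 grasp [ 0.6071 -0.1651]
scene red [ 0.6323 -0.288   0.09  ] 5.2 0.172 grasp [ 0.6124 -0.2898]
scene blue [ 0.6167 -0.0554 -2.5674] -147.1 0.146 grasp [ 0.6335 -0.0445]
scene white [ 0.6266 -0.1698 -0.3986] -22.8 0.197 grasp [ 0.6082 -0.162 ]
t 0.1 pos [ 0.2035 -0.6168  0.2215] yaw 18.3 F [-0.5  0.2  0.3] g 1.001 q7 -0.06
shift [ 0.49   -0.1811  0.1218] turn [-0.1  0.  14.8] rows 12.864489519019942
```

Both cameras now agree on the key poses to within about 3 mm. I'll raise the arm and cross toward the red key.

play_rows(series=[100,0,0,-0.08,0,0,0,100,0,0,-0.08,0,0,0,100,0.49,-0.181,-0.06,0,0,13,100,0.49,-0.181,-0.06,0,0,13,100,0.49,-0.181,-0.06,0,0,13,100,0.49,-0.181,-0.06,0,0,13,100,0.49,-0.181,-0.06,0,0,13,100,0.49,-0.181,-0.06,0,0,13,100,0.49,-0.181,-0.06,0,0,13,100,0.49,-0.181,-0.06,0,0,13], force=30)

```text
time: 0.93
position: [0.4646, -0.4087, 0.2895]
tool_rot: [-3.138, -0.144, 0.001]
ft_force: [1.2, -0.7, -0.7]
grip_width: 1.005
```

```bash
python3 plan.py .612 -.291 .08 5
```

```text
t 0.93 pos [ 0.4646 -0.4087  0.2895] yaw 5.3 F [ 1.2 -0.7 -0.7] g 1.005 q7 -0.84
shift [ 0.1577 -0.1037  0.2094] turn [-0.   0.   0.3] rows 6.760007460877661
```

play_rows(series=[75,0.155,-0.103,0.2,0,0,0,75,0.155,-0.103,0.2,0,0,0,75,0.155,-0.103,0.2,0,0,0,75,0.155,-0.103,0.2,0,0,0,75,0.155,-0.103,0.2,0,0,0,75,0.155,-0.103,0.2,0,0,0,75,0.155,-0.103,0.2,0,0,0,75,0.155,-0.103,0.2,0,0,0,75,0.155,-0.103,0.2,0,0,0,75,0.155,-0.103,0.2,0,0,0])

```text
time: 1.77
position: [0.608, -0.2952, 0.0906]
tool_rot: [3.137, 0.142, 0.0]
ft_force: [-0.2, -0.1, 1.0]
grip_width: 0.749
```

```bash
python3 plan.py .612 -.291 .012 5
python3 - <<'E'
from bench import *
import cv2
for n in("scene","top"):
    d=get_image(n)
    im=d["frame"][:,:,::-1];im=im[230:400,50:280] if n=="scene" else im[90:260,280:510]
    cv2.imwrite(f"pics/{n}1.png",cv2.resize(im,None,fx=3,fy=3,interpolation=cv2.INTER_CUBIC))
E
```

```text
t 1.77 pos [ 0.608  -0.2952  0.0906] yaw 5.2 F [-0.2 -0.1  1. ] g 0.749 q7 -1.17
shift [ 0.0044 -0.0039  0.0785] turn [0.1 0.  0.2] rows 1.8888377640638991
```

View pics/scene1.png

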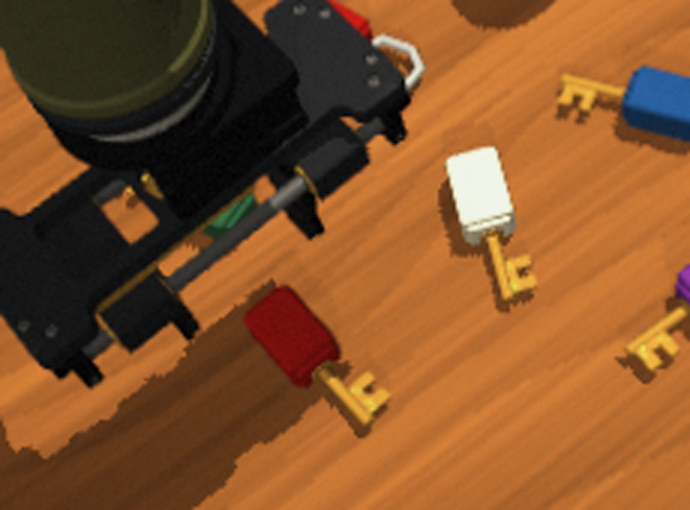

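The gripper straddles the red key, whose handle is at about (290,335) in the crop, with the jaws either side. I'll descend.

play_rows(series=[75,0.004,-0.004,0.04,0,0,0,75,0.004,-0.004,0.06,0,0,0,75,0.004,-0.004,0.078,0,0,0,75,0.004,-0.004,0.078,0,0,0,75,0.004,-0.004,0.078,0,0,0,75,0.004,-0.004,0.078,0,0,0])

```text
time: 2.37
position: [0.6129, -0.2907, 0.0141]
tool_rot: [3.136, 0.142, 0.004]
ft_force: [1.1, 0.2, 0.7]
grip_width: 0.745
```

```bash
python3 plan.py .612 -.291 .012 5
python3 - <<'E'
from bench import *
import cv2
for n in("scene","top"):
    d=get_image(n)
    im=d["frame"][:,:,::-1];im=im[230:400,50:280] if n=="scene" else im[90:260,280:510]
    cv2.imwrite(f"pics/{n}2.png",cv2.resize(im,None,fx=3,fy=3,interpolation=cv2.INTER_CUBIC))
E
```

```text
t 2.37 pos [ 0.6129 -0.2907  0.0141] yaw 5.2 F [1.1 0.2 0.7] g 0.745 q7 -1.2
shift [-0.001   0.0002  0.0021] turn [ 0.1 -0.2  0.2] rows 0.056522656948314084
```

View pics/scene2.png

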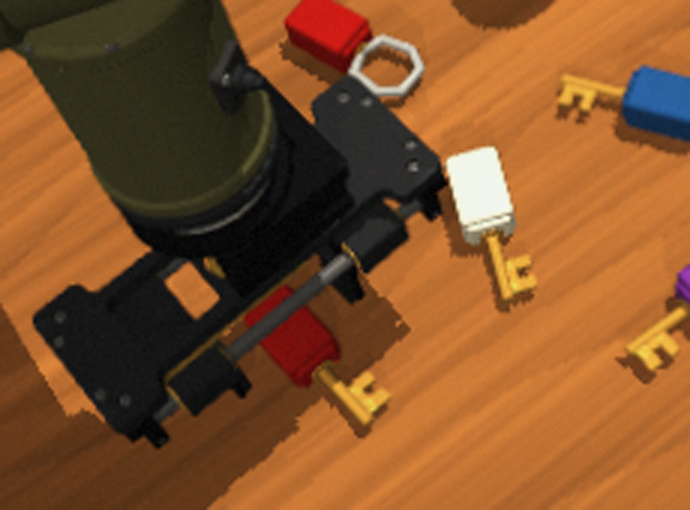

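The jaws sit on either side of the handle. I'll go 3 mm lower and close.

play_rows(series=[75,0,0,0.003,0,0,0,0,0,0,0.003,0,0,0,0,0,0,0.003,0,0,0,0,0,0,0.003,0,0,0,0,0,0,0.003,0,0,0,0,0,0,0.003,0,0,0,0,0,0,0.003,0,0,0,0,0,0,0.003,0,0,0,0,0,0,0.003,0,0,0], force=30)

```text
time: 3.22
position: [0.612, -0.2894, 0.0088]
tool_rot: [3.138, 0.144, -0.0]
ft_force: [-0.5, -0.5, 0.7]
grip_width: 0.344
```

```bash
python3 plan.py .612 -.291 .15 5
```

```text
t 3.22 pos [ 0.612  -0.2894  0.0088] yaw 5.3 F [-0.5 -0.5  0.7] g 0.344 q7 -1.2
shift [-1.000e-04  1.700e-03 -1.412e-01] turn [0.  0.  0.3] rows 3.3866436861814484
```

Opening is 0.344 × 87 = 30 mm, so the handle is gripped. I'll lift it.

play_rows(series=[0,0,0,-0.04,0,0,0,0,0,0,-0.08,0,0,0,0,0,0,-0.12,0,0,0,0,0,0,-0.12,0,0,0,0,0,0,-0.12,0,0,0])

```text
time: 3.63
position: [0.614, -0.2899, 0.1324]
tool_rot: [3.135, 0.144, 0.009]
ft_force: [0.0, 1.0, -1.6]
grip_width: 0.337
```

```bash
python3 plan.py .535 .1425 .12 -9.7;  python3 - <<'E'
from bench import *
import cv2
d=get_image("scene")
cv2.imwrite("pics/scene3.png",cv2.resize(d["frame"][200:400,50:330,::-1],None,fx=2.5,fy=2.5,interpolation=cv2.INTER_CUBIC))
E
```

```text
t 3.63 pos [ 0.614  -0.2899  0.1324] yaw 5.3 F [ 0.   1.  -1.6] g 0.337 q7 -1.17
shift [-0.0391 -0.4378  0.0108] turn [ 0.1 -0.3 15. ] rows 10.544509037688655
```

View pics/scene3.png

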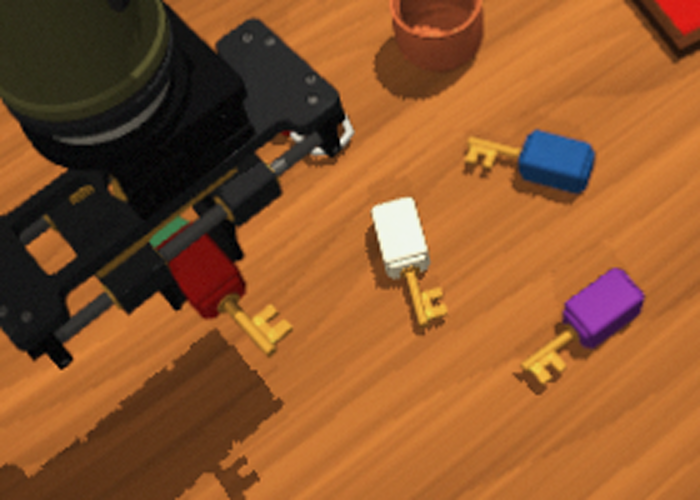

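The red key is lifted and level. Now to the red bay.

play_rows(series=[0,-0.039,-0.438,0.01,0,0,15,0,-0.039,-0.438,0.01,0,0,15,0,-0.039,-0.438,0.01,0,0,15,0,-0.039,-0.438,0.01,0,0,15,0,-0.039,-0.438,0.01,0,0,15,0,-0.039,-0.438,0.01,0,0,15,0,-0.039,-0.438,0.01,0,0,15,0,-0.039,-0.438,0.01,0,0,15,0,-0.039,-0.438,0.01,0,0,15,0,-0.039,-0.438,0.01,0,0,15])

```text
time: 4.52
position: [0.5347, 0.1219, 0.1171]
tool_rot: [3.129, -0.267, -0.006]
ft_force: [1.0, 0.6, -1.2]
grip_width: 0.341
```

play_rows(series=[0,0,0,0,0,0,0,0,0,0,0,0,0,0,0,0,0,0,0,0,0])

```text
time: 4.77
position: [0.536, 0.1198, 0.1175]
tool_rot: [3.129, -0.265, -0.005]
ft_force: [0.6, -1.0, -0.7]
grip_width: 0.34
```

```bash
python3 plan.py .535 .1425 .06 -9.7
```

```text
t 4.77 pos [0.536  0.1198 0.1175] yaw -9.7 F [ 0.6 -1.  -0.7] g 0.34 q7 -2.1
shift [-0.0046 -0.0223  0.0575] turn [0.1 0.2 0. ] rows 1.4830478952440356
```

play_rows(series=[0,-0.005,-0.022,0,0,0,0,0,-0.005,-0.022,0.03,0,0,0,0,-0.005,-0.022,0.057,0,0,0,0,-0.005,-0.022,0.057,0,0,0,0,-0.005,-0.022,0.057,0,0,0,0,-0.005,-0.022,0.057,0,0,0])

```text
time: 5.27
position: [0.5368, 0.1418, 0.0629]
tool_rot: [3.13, -0.27, 0.001]
ft_force: [1.1, 0.0, -0.9]
grip_width: 0.341
```

```bash
python3 plan.py .535 .1425 .018 -9.7;  python3 - <<'E'
from bench import *
import cv2,numpy as np
a=get_image("scene")["frame"][90:260,230:440,::-1];b=get_image("top")["frame"][110:280,130:340,::-1]
cv2.imwrite("pics/s4.png",cv2.resize(np.hstack([a,b]),None,fx=1.9,fy=1.9,interpolation=cv2.INTER_CUBIC))
E
```

```text
t 5.27 pos [0.5368 0.1418 0.0629] yaw -9.9 F [ 1.1  0.  -0.9] g 0.341 q7 -2.18
shift [-0.0019 -0.0004  0.0449] turn [ 0.  -0.  -0.2] rows 1.0786103938479863
```

View pics/s4.png

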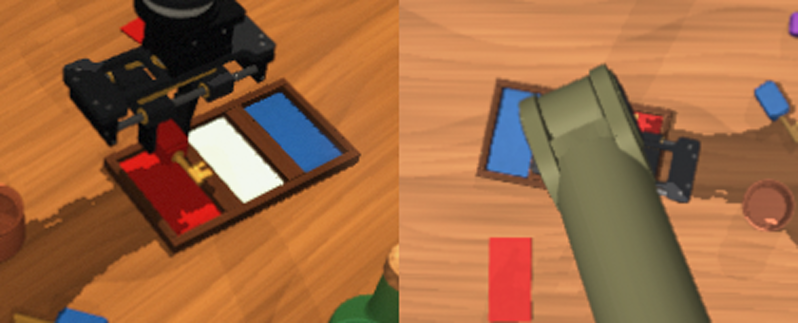

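The key is over the red bay and aligned with it. I'll lower it.

play_rows(series=[0,-0.002,0,0.02,0,0,0,0,-0.002,0,0.032,0,0,0,0,-0.002,0,0.04,0,0,0,0,-0.002,0,0.044,0,0,0,0,-0.002,0,0.044,0,0,0,0,-0.002,0,0.044,0,0,0])

```text
time: 5.87
position: [0.5342, 0.1435, 0.0186]
tool_rot: [-3.13, 0.267, -0.0]
ft_force: [-0.4, -0.0, -0.6]
grip_width: 0.342
```

```bash
python3 plan.py .535 .1425 .0165 -9.7
```

```text
t 5.87 pos [0.5342 0.1435 0.0186] yaw -9.7 F [-0.4 -0.  -0.6] g 0.342 q7 -2.21
shift [0.0009 0.0009 0.0021] turn [-0. -0. -0.] rows 0.058216870773324235
```

play_rows(series=[0,0,0,0.002,0,0,0,0,0,0,0.002,0,0,0,55,0,0,0.002,0,0,0,55,0,0,0.002,0,0,0,55,0,0,0.002,0,0,0,55,0,0,0.002,0,0,0,55,0,0,-0.03,0,0,0,55,0,0,-0.07,0,0,0,55,0,0,-0.12,0,0,0,55,0,0,-0.12,0,0,0])

```text
time: 6.7
position: [0.538, 0.145, 0.1457]
tool_rot: [-3.127, 0.266, -0.017]
ft_force: [0.8, 0.2, 0.7]
grip_width: 0.552
```

```bash
python3 plan.py .6323 -.0453 .12 32.8;  python3 - <<'E'
from bench import *
import cv2,numpy as np
a=get_image("scene")["frame"][90:260,230:440,::-1];b=get_image("top")["frame"][110:280,130:340,::-1]
cv2.imwrite("pics/s5.png",cv2.resize(np.hstack([a,b]),None,fx=1.9,fy=1.9,interpolation=cv2.INTER_CUBIC))
E
```

```text
t 6.7 pos [0.538  0.145  0.1457] yaw -9.7 F [0.8 0.2 0.7] g 0.552 q7 -2.14
shift [0.1248 0.1718 0.0263] turn [  0.   -0.7 -42.5] rows 5.938441737121232
```

View pics/s5.png

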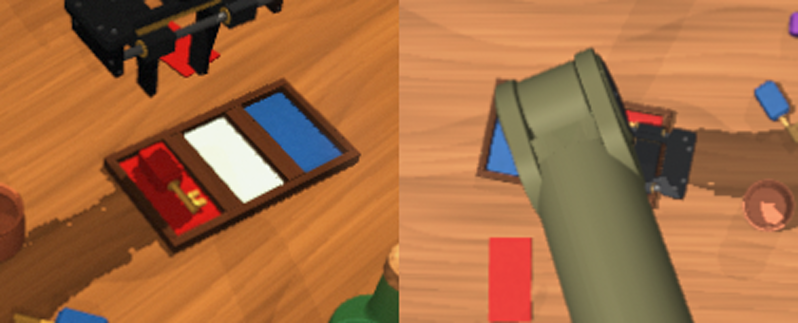

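The red key lies flat in the red bay, at about (172,183) in the crop. Next is blue.

play_rows(series=[75,0.125,0.172,0.026,0,0,-42.5,75,0.125,0.172,0.026,0,0,-42.5,75,0.125,0.172,0.026,0,0,-42.5,75,0.125,0.172,0.026,0,0,-42.5,75,0.125,0.172,0.026,0,0,-42.5,75,0.125,0.172,0.026,0,0,-42.5,75,0.125,0.172,0.026,0,0,-42.5,75,0.125,0.172,0.026,0,0,-42.5,75,0.125,0.172,0.026,0,0,-42.5,75,0.125,0.172,0.026,0,0,-42.5])

```text
time: 7.63
position: [0.6275, -0.0448, 0.1121]
tool_rot: [-3.012, -0.888, 0.001]
ft_force: [-0.7, 0.4, -0.4]
grip_width: 0.751
```

```bash
python3 plan.py .6323 -.0453 .05 32.8
```

```text
t 7.63 pos [ 0.6275 -0.0448  0.1121] yaw 32.9 F [-0.7  0.4 -0.4] g 0.751 q7 -1.11
shift [0.0038 0.0031 0.0621] turn [-0.1  0.   0.1] rows 1.493196677013174
```

play_rows(series=[75,0.004,0.003,0.03,0,0,0,75,0.004,0.003,0.062,0,0,0,75,0.004,0.003,0.062,0,0,0,75,0.004,0.003,0.062,0,0,0])

```text
time: 7.97
position: [0.6312, -0.0461, 0.0491]
tool_rot: [-3.012, -0.888, 0.006]
ft_force: [1.1, 0.1, 0.8]
grip_width: 0.747
```

```bash
python3 plan.py .6323 -.0453 .0105 32.8;  python3 - <<'E'
from bench import *
import cv2,numpy as np
a=get_image("scene")["frame"][190:360,170:380,::-1];b=get_image("top")["frame"][90:260,250:460,::-1]
cv2.imwrite("pics/s6.png",cv2.resize(np.hstack([a,b]),None,fx=1.9,fy=1.9,interpolation=cv2.INTER_CUBIC))
E
```

```text
t 7.97 pos [ 0.6312 -0.0461  0.0491] yaw 32.9 F [1.1 0.1 0.8] g 0.747 q7 -1.13
shift [0.0015 0.0001 0.0386] turn [-0.2  0.2  0.1] rows 0.92599330993364
```

View pics/s6.png

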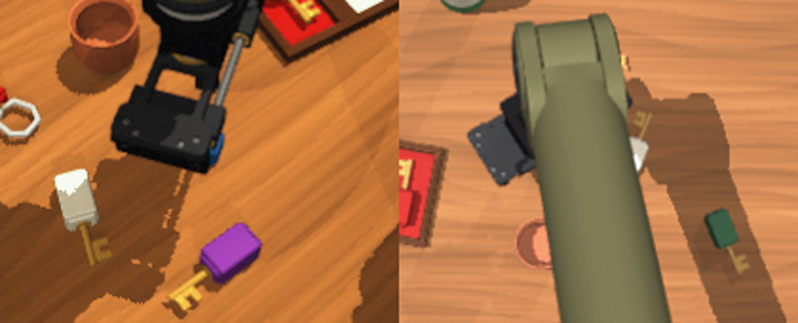

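The gripper hides most of the blue key, but the pose agrees with the plan and the pot is clear. I'll descend and grip.

play_rows(series=[75,0.001,0,0.02,0,0,0,75,0.001,0,0.037,0,0,0,75,0.001,0,0.037,0,0,0,0,0.001,0,0.037,0,0,0,0,0.001,0,0.037,0,0,0,0,0.001,0,0.037,0,0,0,0,0.001,0,0.037,0,0,0,0,0.001,0,0.037,0,0,0,0,0.001,0,0.037,0,0,0,0,0.001,0,0.037,0,0,0])

```text
time: 8.9
position: [0.6341, -0.047, 0.0138]
tool_rot: [3.014, 0.886, 0.001]
ft_force: [-0.5, -0.7, 2.7]
grip_width: 0.343
```

```bash
python3 plan.py .6323 -.0453 .0105 32.8
```

```text
t 8.9 pos [ 0.6341 -0.047   0.0138] yaw 32.8 F [-0.5 -0.7  2.7] g 0.343 q7 -1.15
shift [-0.0006 -0.0024  0.0033] turn [ 0. -0. -0.] rows 0.0991088165602773
```

play_rows(series=[0,0,0,-0.04,0,0,0,0,0,0,-0.08,0,0,0,0,0,0,-0.12,0,0,0,0,0,0,-0.12,0,0,0,0,0,0,-0.12,0,0,0])

```text
time: 9.32
position: [0.636, -0.047, 0.1367]
tool_rot: [3.012, 0.885, 0.009]
ft_force: [0.3, 0.5, -1.8]
grip_width: 0.34
```

```bash
python3 plan.py .6022 .2986 .12 -9.7;  python3 - <<'E'
from bench import *
import cv2,numpy as np
a=get_image("scene")["frame"][160:330,150:360,::-1];b=get_image("top")["frame"][90:260,250:460,::-1]
cv2.imwrite("pics/s7.png",cv2.resize(np.hstack([a,b]),None,fx=1.9,fy=1.9,interpolation=cv2.INTER_CUBIC))
E
```

```text
t 9.32 pos [ 0.636  -0.047   0.1367] yaw 32.8 F [ 0.3  0.5 -1.8] g 0.34 q7 -1.1
shift [ 0.1585 -0.309   0.0162] turn [ 0.1 -0.3 42.5] rows 8.336049148674812
```

View pics/s7.png

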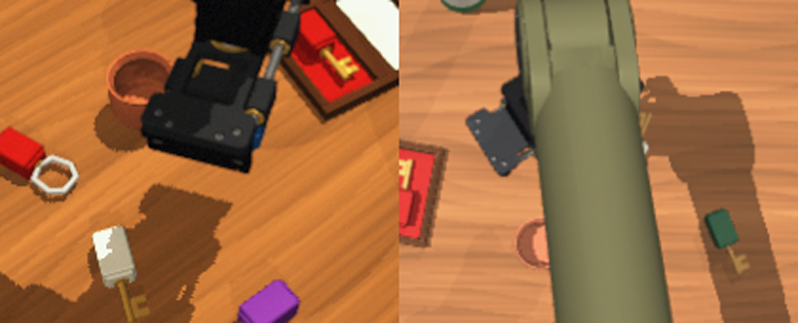

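play_rows(series=[0,0.158,-0.309,0.01,0,0,42.5,0,0.158,-0.309,0.01,0,0,42.5,0,0.158,-0.309,0.01,0,0,42.5,0,0.158,-0.309,0.01,0,0,42.5,0,0.158,-0.309,0.01,0,0,42.5,0,0.158,-0.309,0.01,0,0,42.5,0,0.158,-0.309,0.01,0,0,42.5,0,0.158,-0.309,0.01,0,0,42.5,0,0.158,-0.309,0.01,0,0,42.5,0,0.158,-0.309,0.01,0,0,42.5])

```text
time: 10.25
position: [0.5944, 0.3069, 0.1206]
tool_rot: [-3.128, 0.249, 0.01]
ft_force: [-1.2, 0.9, -0.7]
grip_width: 0.341
```

play_rows(series=[0,0,0,0,0,0,0,0,0,0,0,0,0,0])

```text
time: 10.42
position: [0.5991, 0.2965, 0.1212]
tool_rot: [3.127, -0.267, -0.004]
ft_force: [0.6, -1.7, -0.7]
grip_width: 0.343
```

```bash
python3 plan.py .6022 .2986 .06 -9.7
```

```text
t 10.42 pos [0.5991 0.2965 0.1212] yaw -9.8 F [ 0.6 -1.7 -0.7] g 0.343 q7 -2.4
shift [ 0.0029 -0.0028  0.0612] turn [ 0.2  0.1 -0.1] rows 1.470459646983469
```

play_rows(series=[0,0.003,-0.003,0.03,0,0,0,0,0.003,-0.003,0.06,0,0,0,0,0.003,-0.003,0.06,0,0,0,0,0.003,-0.003,0.06,0,0,0,0,0.003,-0.003,0.06,0,0,0])

```text
time: 10.83
position: [0.604, 0.2996, 0.0643]
tool_rot: [3.13, -0.27, 0.001]
ft_force: [1.2, 0.3, 0.1]
grip_width: 0.342
```

```bash
python3 plan.py .6022 .2986 .022 -9.7;  python3 - <<'E'
from bench import *
import cv2,numpy as np
a=get_image("scene")["frame"][90:260,230:440,::-1];b=get_image("top")["frame"][110:280,130:340,::-1]
cv2.imwrite("pics/s8.png",cv2.resize(np.hstack([a,b]),None,fx=1.9,fy=1.9,interpolation=cv2.INTER_CUBIC))
E
```

```text
t 10.83 pos [0.604  0.2996 0.0643] yaw -9.8 F [1.2 0.3 0.1] g 0.342 q7 -2.42
shift [-0.0017  0.0013  0.0423] turn [-0.  -0.1 -0.1] rows 1.0153911964266877
```

View pics/s8.png

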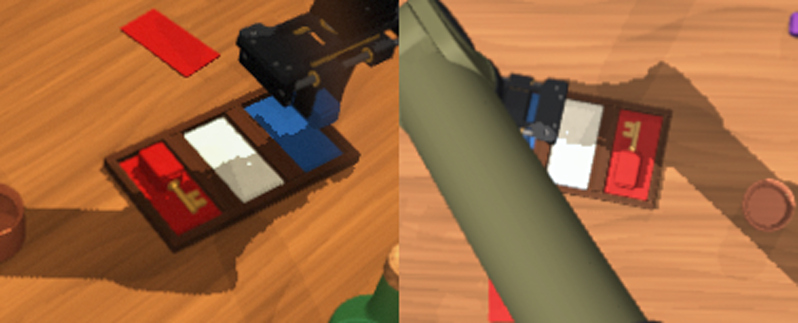

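The red key is well placed in its bay, and the blue key hangs over the blue bay. I'll lower it.

play_rows(series=[0,-0.001,0.001,0.02,0,0,0,0,-0.001,0.001,0.033,0,0,0,0,-0.001,0.001,0.04,0,0,0,0,-0.001,0.001,0.04,0,0,0,0,-0.001,0.001,0.04,0,0,0,0,-0.001,0.001,0.04,0,0,0])

```text
time: 11.43
position: [0.6023, 0.3004, 0.0241]
tool_rot: [-3.13, 0.266, -0.001]
ft_force: [-0.4, -0.4, -1.1]
grip_width: 0.338
```

```bash
python3 plan.py .6022 .2986 .02 -9.7
```

```text
t 11.43 pos [0.6023 0.3004 0.0241] yaw -9.7 F [-0.4 -0.4 -1.1] g 0.338 q7 -2.43
shift [0.0002 0.0018 0.0041] turn [-0.  -0.1 -0. ] rows 0.10785937145993257
```

play_rows(series=[0,0,0.001,0.004,0,0,0,0,0,0.001,0.004,0,0,0,55,0,0.001,0.004,0,0,0,55,0,0.001,0.004,0,0,0,55,0,0.001,0.004,0,0,0,55,0,0.001,0.004,0,0,0,55,0,0.001,-0.03,0,0,0,55,0,0.001,-0.07,0,0,0,55,0,0.001,-0.12,0,0,0,55,0,0.001,-0.12,0,0,0])

```text
time: 12.27
position: [0.605, 0.3014, 0.1517]
tool_rot: [-3.124, 0.266, -0.016]
ft_force: [1.0, 1.3, 2.3]
grip_width: 0.549
```

```bash
python3 plan.py .6077 -.1636 .12 -22.6;  python3 - <<'E'
from bench import *
import cv2,numpy as np
a=get_image("scene")["frame"][90:260,230:440,::-1];b=get_image("top")["frame"][110:280,130:340,::-1]
cv2.imwrite("pics/s9.png",cv2.resize(np.hstack([a,b]),None,fx=1.9,fy=1.9,interpolation=cv2.INTER_CUBIC))
E
```

```text
t 12.27 pos [0.605  0.3014 0.1517] yaw -9.7 F [1.  1.3 2.3] g 0.549 q7 -2.39
shift [0.0809 0.4581 0.0293] turn [-0.5 -0.5 12.9] rows 11.177356201095153
```

View pics/s9.png

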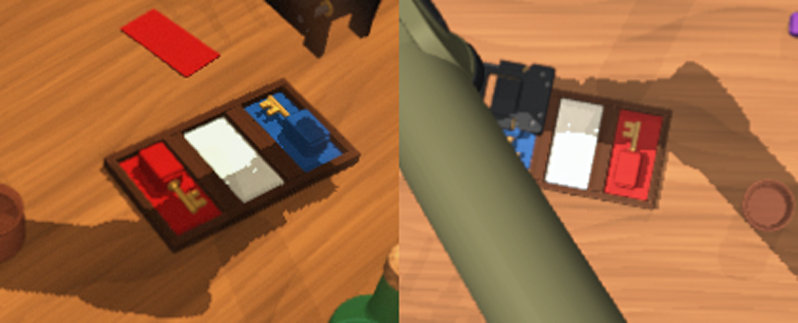

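The blue key lies flat in the blue bay, at about (300,130) in the crop. For white, I'll translate first and turn later, to keep the last joint within its range.

play_rows(series=[75,0.04,0.23,0.01,0,0,0,75,0.04,0.23,0.01,0,0,0,75,0.04,0.23,0.01,0,0,0,75,0.04,0.23,0.01,0,0,0,75,0.04,0.23,0.01,0,0,0,75,0.08,0.457,0.02,0,0,13,75,0.08,0.457,0.02,0,0,13,75,0.08,0.457,0.02,0,0,13,75,0.08,0.457,0.02,0,0,13,75,0.08,0.457,0.02,0,0,13])

```text
time: 13.2
position: [0.6017, -0.1193, 0.124]
tool_rot: [3.08, -0.619, -0.003]
ft_force: [0.7, 0.6, -0.5]
grip_width: 0.75
```

play_rows(series=[75,0,0,0,0,0,0,75,0,0,0,0,0,0,75,0,0,0,0,0,0])

```text
time: 13.45
position: [0.6023, -0.1168, 0.1241]
tool_rot: [-3.079, 0.62, 0.003]
ft_force: [0.5, 0.6, -0.2]
grip_width: 0.755
```

```bash
python3 plan.py .6077 -.1636 .05 -22.6
```

```text
t 13.45 pos [ 0.6023 -0.1168  0.1241] yaw -22.8 F [ 0.5  0.6 -0.2] g 0.755 q7 -1.9
shift [0.0233 0.0411 0.0741] turn [-0.   0.1 -0.2] rows 2.106905378909687
```

play_rows(series=[75,0.023,0.041,0,0,0,0,75,0.023,0.041,0.01,0,0,0,75,0.023,0.041,0.04,0,0,0,75,0.023,0.041,0.074,0,0,0,75,0.023,0.041,0.074,0,0,0,75,0.023,0.041,0.074,0,0,0])

```text
time: 13.95
position: [0.6067, -0.1613, 0.0493]
tool_rot: [-3.08, 0.614, 0.009]
ft_force: [0.8, 1.3, 0.3]
grip_width: 0.746
```

```bash
python3 plan.py .6077 -.1636 .0105 -22.6;  python3 - <<'E'
from bench import *
import cv2,numpy as np
a=get_image("scene")["frame"][200:370,110:320,::-1];b=get_image("top")["frame"][90:260,270:480,::-1]
cv2.imwrite("pics/s10.png",cv2.resize(np.hstack([a,b]),None,fx=1.9,fy=1.9,interpolation=cv2.INTER_CUBIC))
E
```

```text
t 13.95 pos [ 0.6067 -0.1613  0.0493] yaw -22.6 F [0.8 1.3 0.3] g 0.746 q7 -1.84
shift [0.002  0.0018 0.0388] turn [-0.   0.3  0. ] rows 0.9332934605274041
```

View pics/s10.png

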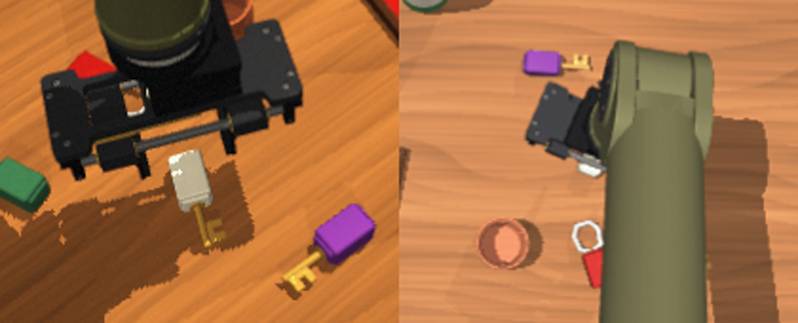

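The jaws straddle the white handle. I'll descend and grip.

play_rows(series=[75,0.002,0.001,0.02,0,0,0,75,0.002,0.001,0.039,0,0,0,75,0.002,0.001,0.039,0,0,0,0,0.002,0.001,0.039,0,0,0,0,0.002,0.001,0.039,0,0,0,0,0.002,0.001,0.039,0,0,0,0,0.002,0.001,0.039,0,0,0,0,0.002,0.001,0.039,0,0,0,0,0.002,0.001,0.039,0,0,0,0,0.002,0.001,0.039,0,0,0])

```text
time: 14.88
position: [0.6102, -0.1658, 0.0129]
tool_rot: [3.08, -0.619, 0.001]
ft_force: [0.1, 0.6, 2.3]
grip_width: 0.342
```

```bash
python3 plan.py .6077 -.1636 .0105 -22.6
```

```text
t 14.88 pos [ 0.6102 -0.1658  0.0129] yaw -22.7 F [0.1 0.6 2.3] g 0.342 q7 -1.85
shift [-0.0031 -0.001   0.0024] turn [-0.  -0.  -0.1] rows 0.09826952158672
```

play_rows(series=[0,0,0,-0.04,0,0,0,0,0,0,-0.08,0,0,0,0,0,0,-0.12,0,0,0,0,0,0,-0.12,0,0,0,0,0,0,-0.12,0,0,0])

```text
time: 15.3
position: [0.612, -0.1662, 0.1358]
tool_rot: [3.079, -0.619, 0.01]
ft_force: [-0.7, 0.3, -2.5]
grip_width: 0.339
```

```bash
python3 plan.py .549 .2229 .12 -9.7;  python3 - <<'E'
from bench import *
import cv2,numpy as np
a=get_image("scene")["frame"][200:370,110:320,::-1];b=get_image("top")["frame"][90:260,270:480,::-1]
cv2.imwrite("pics/s11.png",cv2.resize(np.hstack([a,b]),None,fx=1.9,fy=1.9,interpolation=cv2.INTER_CUBIC))
E
```

```text
t 15.3 pos [ 0.612  -0.1662  0.1358] yaw -22.7 F [-0.7  0.3 -2.5] g 0.339 q7 -1.82
shift [-0.2085 -0.3345  0.0147] turn [  0.   -0.4 -13. ] rows 9.458910541922615
```

View pics/s11.png

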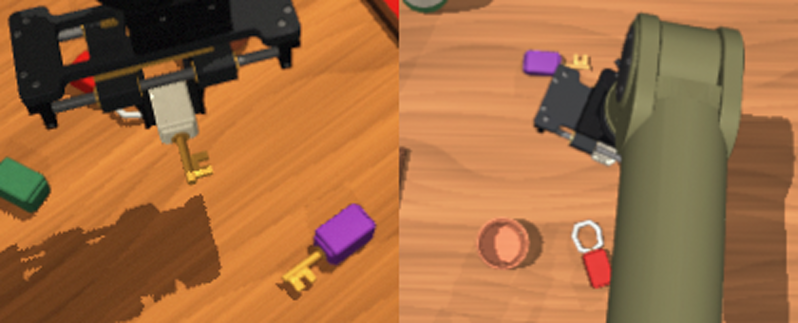

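The white key is lifted and level. Now to the white bay.

play_rows(series=[0,-0.208,-0.334,0.01,0,0,-13,0,-0.208,-0.334,0.01,0,0,-13,0,-0.208,-0.334,0.01,0,0,-13,0,-0.208,-0.334,0.01,0,0,-13,0,-0.208,-0.334,0.01,0,0,-13,0,-0.208,-0.334,0.01,0,0,-13,0,-0.208,-0.334,0.01,0,0,-13,0,-0.208,-0.334,0.01,0,0,-13,0,-0.208,-0.334,0.01,0,0,-13,0,-0.208,-0.334,0.01,0,0,-13])

```text
time: 16.23
position: [0.543, 0.2296, 0.1202]
tool_rot: [-3.129, 0.255, 0.008]
ft_force: [-0.4, 0.9, -0.6]
grip_width: 0.34
```

play_rows(series=[0,0,0,0,0,0,0,0,0,0,0,0,0,0,0,0,0,0,0,0,0])

```text
time: 16.48
position: [0.5466, 0.2209, 0.1206]
tool_rot: [3.128, -0.268, -0.004]
ft_force: [0.2, -0.1, -0.9]
grip_width: 0.34
```

```bash
python3 plan.py .549 .2229 .06 -9.7
```

```text
t 16.48 pos [0.5466 0.2209 0.1206] yaw -9.8 F [ 0.2 -0.1 -0.9] g 0.34 q7 -2.3
shift [ 0.0022 -0.0025  0.0606] turn [ 0.1  0.1 -0.1] rows 1.4553513588717228
```

play_rows(series=[0,0.002,-0.002,0.03,0,0,0,0,0.002,-0.002,0.06,0,0,0,0,0.002,-0.002,0.06,0,0,0,0,0.002,-0.002,0.06,0,0,0,0,0.002,-0.002,0.06,0,0,0])

```text
time: 16.9
position: [0.5503, 0.2233, 0.0633]
tool_rot: [3.13, -0.27, 0.001]
ft_force: [0.1, 0.0, -0.2]
grip_width: 0.341
```

```bash
python3 plan.py .549 .2229 .022 -9.7;  python3 - <<'E'
from bench import *
import cv2,numpy as np
a=get_image("scene")["frame"][90:260,230:440,::-1];b=get_image("top")["frame"][110:280,130:340,::-1]
cv2.imwrite("pics/s12.png",cv2.resize(np.hstack([a,b]),None,fx=1.9,fy=1.9,interpolation=cv2.INTER_CUBIC))
E
```

```text
t 16.9 pos [0.5503 0.2233 0.0633] yaw -9.8 F [ 0.1  0.  -0.2] g 0.341 q7 -2.33
shift [-0.0012  0.0006  0.0413] turn [-0.  -0.  -0.1] rows 0.9898542238377694
```

View pics/s12.png

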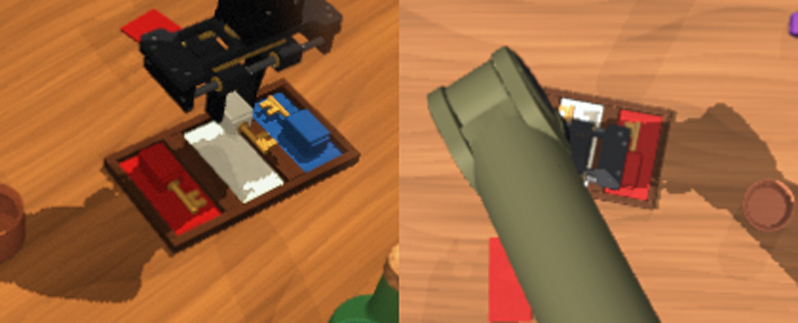

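The white key hangs over the white bay and the neighbouring keys are clear. I'll lower it.

play_rows(series=[0,-0.001,0,0.02,0,0,0,0,-0.001,0,0.033,0,0,0,0,-0.001,0,0.04,0,0,0,0,-0.001,0,0.04,0,0,0,0,-0.001,0,0.04,0,0,0,0,-0.001,0,0.04,0,0,0])

```text
time: 17.5
position: [0.549, 0.2248, 0.0231]
tool_rot: [-3.13, 0.266, -0.001]
ft_force: [0.4, -0.7, 0.0]
grip_width: 0.342
```

```bash
python3 plan.py .549 .2229 .0195 -9.7
```

```text
t 17.5 pos [0.549  0.2248 0.0231] yaw -9.7 F [ 0.4 -0.7  0. ] g 0.342 q7 -2.35
shift [0.0004 0.0019 0.0036] turn [-0.  -0.1 -0. ] rows 0.09798688822034167
```

play_rows(series=[0,0,0.001,0.003,0,0,0,0,0,0.001,0.003,0,0,0,50,0,0.001,0.003,0,0,0,50,0,0.001,0.003,0,0,0,50,0,0.001,0.003,0,0,0,50,0,0.001,0.003,0,0,0,50,0,0.001,-0.03,0,0,0,50,0,0.001,-0.07,0,0,0,50,0,0.001,-0.14,0,0,0,50,0,0.001,-0.14,0,0,0])

```text
time: 18.33
position: [0.5493, 0.2244, 0.1665]
tool_rot: [-3.129, 0.266, -0.006]
ft_force: [1.8, -0.4, 0.8]
grip_width: 0.502
```

```bash
python3 plan.py .48 -.12 .25 5
```

```text
t 18.33 pos [0.5493 0.2244 0.1665] yaw -9.7 F [ 1.8 -0.4  0.8] g 0.502 q7 -2.28
shift [-0.0099  0.351  -0.0843] turn [ -0.1  -0.2 -14.7] rows 8.65883139342612
```

Moving clear for an unobstructed check.

play_rows(series=[50,0,0,-0.08,0,0,0,50,0,0,-0.08,0,0,0,50,-0.01,0.35,-0.085,0,0,-14,50,-0.01,0.35,-0.085,0,0,-14,50,-0.01,0.35,-0.085,0,0,-14,50,-0.01,0.35,-0.085,0,0,-14,50,-0.01,0.35,-0.085,0,0,-14,50,-0.01,0.35,-0.085,0,0,-14,50,-0.01,0.35,-0.085,0,0,-14,50,-0.01,0.35,-0.085,0,0,-14])

```text
time: 19.17
position: [0.4835, -0.0965, 0.2476]
tool_rot: [3.139, 0.117, 0.002]
ft_force: [1.5, -0.2, 0.3]
grip_width: 0.499
```

play_rows(series=[50,0,0.12,0,0,0,0,50,0,0.12,0,0,0,0,50,0,0.12,0,0,0,0,50,0,0.12,0,0,0,0,50,0,0.12,0,0,0,0,50,0,0.12,0,0,0,0])

```text
time: 19.67
position: [0.4933, -0.2135, 0.2469]
tool_rot: [-3.138, -0.118, 0.0]
ft_force: [-0.3, 0.6, -1.0]
grip_width: 0.501
```

Run:
```python
from bench import *
import cv2,numpy as np,pickle
from fk import *
S=get_image("scene");Tt=get_image("top");pickle.dump((S,Tt),open("end.pkl","wb"))
a=S["frame"][90:260,250:440,::-1];b=Tt["frame"][110:280,140:330,::-1]
cv2.imwrite("pics/s13.png",cv2.resize(np.hstack([a,b]),None,fx=2.1,fy=2.1,interpolation=cv2.INTER_CUBIC))
cv2.imwrite("pics/s14.png",np.hstack([S["frame"][:,:,::-1],Tt["frame"][:,:,::-1]])[:, ::1] if 0 else cv2.resize(np.hstack([S["frame"][:,:,::-1],Tt["frame"][:,:,::-1]]),(800,300),interpolation=cv2.INTER_AREA))
```

```text
(no output)
```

View pics/s13.png

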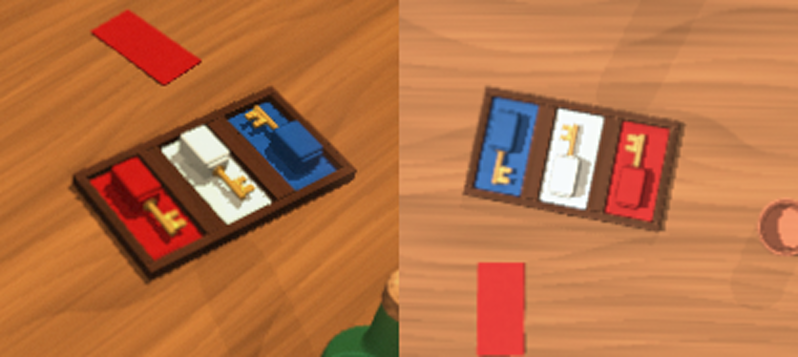

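View pics/s14.png

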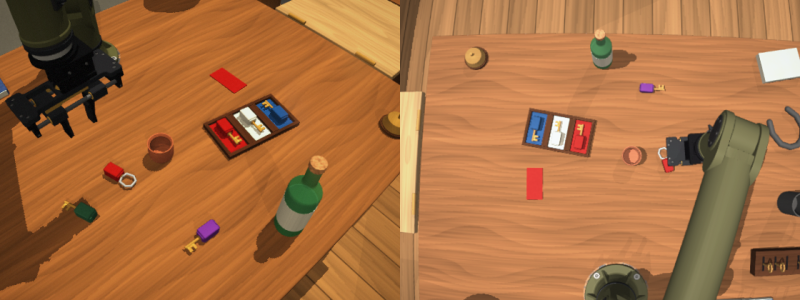

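All three keys lie flat in their bays. Last, I'll check that the bystander objects haven't moved, then hand in.

Run:
```python
from m import *
S,_=pickle.load(open("end.pkl","rb"));S0=pickle.load(open("scene0.pkl","rb"))
for n,(c,xy) in dict(opener=("red",(.461,-.17)),green=("green",(.517,-.284))).items():
    for d in(S0,S):
        m=near(d,c,xy); y,x=np.nonzero(m);print(n,x.mean().round(1),y.mean().round(1),len(x))
g=lambda d:cv2.cvtColor(d["frame"][180:235,195:255],cv2.COLOR_RGB2GRAY).astype(np.float32)
print("pot shift px",cv2.phaseCorrelate(g(S0),g(S)))
from bench import *
close_job();print(get_state()["time"])
```

```text
opener 158.6 239.8 452
opener 158.6 239.8 452
green 119.6 296.8 523
green 119.6 296.8 520
pot shift px ((0.009422419861991216, -0.00284073163143006), 0.9729590649074978)
the job is handed in; nothing more can be done
the job is handed in; nothing more can be done
```

The red, blue and white room keys are in the caddy, placed in that order, each in the bay of its own colour. I handed the job in at about 20 s of robot time.

- **Keys:** the last pictures from both cameras show each key lying flat and lengthwise, well inside its bay. The blue key's bit points toward the robot; the red and white bits point away.
- **Other things:** comparing the scene camera's first and last pictures, the opener and green key moved by less than 0.1 px and the pot by about 0.01 px. The purple-handled key and the loose red cloth look unmoved in the last pictures.
- **Forces:** the wrist force readings between moves stayed below about 3 N, and the arm ended clear of everything.
- **Disagreement:** the two cameras differed by 2–5 mm on the bay positions and by about 3 mm on the keys. I used the averages, which fit well within the room in the bays. I didn't measure the final key poses beyond looking at the pictures.

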